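Charge the pot scrubber with soap using sprung tongs

ROBOT

A 6-joint arm with a two-finger parallel gripper is mounted at the origin on the work surface. World frame = base frame: x ahead of the robot, y to its left, z up, the work surface at z = 0. Lengths are in m, angles in rad, forces in N, time in s.
With the tool pointing down it reaches from about 0.35 to 0.775 m from the base axis. Payload 5.5 kg.
Tool frame: the origin (TCP) lies midway between the tips of the shut fingers; the grasp point (between the pads) lies 19 mm behind it; z points along the fingers, y is the direction in which the jaws open and shut (so a half turn about z gives the same grasp; the last joint's range is limited). The gripper opens to 85 mm and grips with 20 to 120 N. Pads are 22 mm wide; open, the fingers measure 114 mm over their backs; the gripper's body (76 mm by 85 mm) begins 54 mm behind the grasp point. The pads swing forward as they close: fully open they stand 13 mm farther back than shut.
Start: joints at [1.012, 0.313, 0.046, 1.304, 0, 1.431], TCP at [0.234, 0.525, 0.231] pointing down, gripper open.
Joint ranges: [-2.76, 2.76], [-0.86, 1.69], [-1.03, 1.26], [-2.2, 2.34], [-1.47, 1.5], [-3.14, 3.14]. Speed limits (rad/s): [2.57, 2.57, 3.14, 3.14, 3.14, 3.14].

INTERFACE

Orientations are given as a rotation vector (axis times angle).
In Python, from bench import r gives the robot as it stands.
- The arm moves only by the shell command python3 -m jog 'ROWS' [OPENING]. ROWS is JSON, a list of rows, each an object with "xyz": the shift along the world's x, y, z in m, a list of three; "spin": the turn about the world's z in degrees. In form: [{"xyz": [tx, ty, tz], "spin": spin}, ...]. A call has 1 to 20 rows; each row is the pose to reach, as a shift and turn from the pose commanded when the call began; what a row does not reach only later rows make up. A row lasts 1/10 s, in which the tool goes at most 50 mm and 8.59 degrees, less where a joint would pass 70% of its speed; a pose out of reach is approached as far as the arm can. A call with a gripper value outside its range is refused whole. OPENING is the closure, from 0 (fully open) to 1 (shut), set as the call begins (- or left out, the last holds). The fingers move at their own pace and stop on an object; the grip force is fixed at half the most. Time passes only in rows, so rows that repeat a pose let the fingers close. It gives the time, the measured TCP pose, the force and the opening at its end, in the units of the state.
- r.get_state(): the state, without advancing time (a new reading comes with each control period).
- r.capture(name): name is "scene" or "top" or "wrist"; returns the picture (400x640x3 uint8, red, green, blue); there is no depth.
- r.get_calibration(name): a dict with "mtx" (3x3 intrinsics, pixels), "extrinsics" (4x4, takes a point from camera to world coordinates). Camera axes: x right, y up, looking along -z (the intrinsics and any distortion apply to the point x, -y, -z); pixel columns grow to the right and rows downward; lengths in m; the calibration is good to about 2 mm. A picture is of the moment at which its call begins: read the wrist's pose just before it. get_calibration takes no time and is no camera call; for the wrist camera it gives the pose at the moment of the call.
- r.hand_in(): hands the job in, once; it reports no verdict.
The state is a dict: "clock": time; "joints": joint angles; "qvel": joint speeds; "tau": joint torques, N m; "tcp_pos": TCP position; "tool_rot": TCP orientation; "ft_force": force on the tool from outside, world axes, zero at the start; "torque": the same for the moment, N m; "grip_width": finger opening in m.
Only numpy, scipy, OpenCV 4.12 (cv2) and the standard library are available. Lean on these libraries where they do the work, as an engineer would, in place of code of your own. Each camera call takes 0.05 s, during which the arm holds its last target.

TASK

Take the sprung tongs out of the pegged rack, squeeze them on the knob of the greasy pot scrubber and lift it into the well of the steel holder, never touching the scrubber with your fingers. With the tongs, press it down on the sprung soap plate with about 10 newtons for about a second (the soap plate jams above 14 N), then let go so that it rests in the well, and stand the tongs back upright between the pegs of the rack. Leave the bowl, jug, rolling pin and clip where they are.

Things in the scene. Friction and masses are not known exactly. Their poses are not given: they have to be found in the camera images.
- tongs: Sprung steel tongs, 120 mm tall, 0.11 kg, on their tips in the rack. Origin midway between the tips, level with their undersides; z up, arms close along y (symmetric). Arms: flat bars 20 mm wide (x), 4 thick, hinged 114 mm up under a 22 mm cap. Finger stops jut out 6 mm, tops 59 mm up. Tips 26 mm wide (x), 20 high, 9 thick; gap 45 mm when free, 18 mm (the knob's size) when the arms are parallel.
- tongs_grip (a point): Where to hold both arms of the tongs, from above, closing along the tongs' y: 82 mm above their origin, fingertips just over the stops. There 45 mm over the outsides when free, 36 mm when parallel; tips move 3 times as far. Spring: about 5 N here at first touch, 14 N when parallel; a third of any further squeeze reaches the tips. 41 mm carries the tongs, tips 34 mm apart; 60 N grips the knob well.
- rack: White plastic pegged drying rack, fixed; base 100 x 130 x 12 mm, origin centre of its underside, z up. The tongs stand on the base at its centre, y along the rack's y. Four pegs 8 mm thick, 30 tall at x = +-21, y = +-24 mm keep them upright (34 mm free between them in x). Six more, 22 mm tall, at x = +-42 and y = 0, +-55 mm.
- scrubber: Rigid pot scrubber standing on its round head, 46 mm across, 38 mm high, with an upright round wooden knob 18 mm across and 34 mm tall on top (total 72 mm). Origin: centre of the head's underside, z up. About 0.09 kg. Hold the knob with the tips just above the head: when pressing down, the tips' undersides then bear on the head.
- holder: Fixed steel pot scrubber holder: a round well 52 mm across inside, on a foot 90 mm across; rim 48 mm above the origin (centre of its underside), z up. In it a sprung soap plate, whose top stands 15 to 39 mm above the origin (soap left; not reported, find it by touch). It pushes back with 1.4 N at first and 3.5 N more per mm, solid after 9 mm; 14 N jams it.
- bowl: Bystander: empty blue plastic bowl, 130 mm across, 50 mm high, origin centre of its underside.
- jug: Bystander: white ceramic jug with a handle, 125 mm high, 92 mm across, origin centre of its underside.
- rolling_pin: Bystander: short wooden rolling pin lying along its y axis, 220 mm long, 40 mm thick, origin under its middle.
- clip: Bystander: white plastic drying-rack clip, 75 mm long (x), 10 mm wide, 16 mm high, origin centre of its underside.

How it is judged:
By the outcome, as a careful person would: the job done as asked, in the order asked, and still so for the second after the job is handed in, with the robot touching nothing.
It also fails if it takes over 70 s, if anything falls off the work surface, if the arm or the gripper's body presses on something with over 40 N, if the wrist force passes 120 N, or if a joint passes its speed limit or range.

## Working session

There is one attempt and no reset: what is moved stays moved. The work goes in short steps, Python scripts to look and compute and a shell command to move; the robot and the scene stay as the last step left them, time stands still between calls to the robot, and variables do not carry over. Pictures are saved under pics/ and viewed, and the job is handed in when it is done.

```bash
ls; mkdir -p pics; python3 - <<'E'
from bench import r
import cv2
s=r.get_state(); print({k:s[k] for k in s})
for n in("scene","top","wrist"):
    c=r.get_calibration(n); print(n,c)
    cv2.imwrite(f"pics/{n}0.png",r.capture(n)[:,:,::-1])
E
```

```text
pics
{'clock': 0.0, 'joints': array([ 1.01240509e+00,  3.14054606e-01,  4.49374471e-02,  1.30356871e+00,
       -9.25850636e-06,  1.43117458e+00]), 'qvel': array([-0.00044225, -0.00035433, -0.00065276, -0.0001328 ,  0.00040721,
        0.00115192]), 'tau': array([ 2.94248812e-04, -4.80627930e+01,  2.98532474e+01,  1.93117757e-02,
        7.61377214e-05, -6.00856580e-06]), 'tcp_pos': array([0.23356151, 0.52486021, 0.23036104]), 'tool_rot': array([-6.52872772e-01, -3.07235234e+00,  2.79356010e-03]), 'ft_force': array([-0.44041926,  0.38489758, -0.68140615]), 'torque': array([-0.05941142,  0.00528859, -0.0539227 ]), 'grip_width': 0.08534661167888549}
scene {'mtx': array([[365.91210095,   0.        , 317.50892203],
       [  0.        , 365.91210095, 203.02460465],
       [  0.        ,   0.        ,   1.        ]]), 'extrinsics': array([[-0.55423102, -0.700993  ,  0.44881709,  1.02782274],
       [ 0.83230036, -0.46011393,  0.30914606,  0.29132524],
       [-0.01020223,  0.54488896,  0.83844614,  0.97040717],
       [ 0.        ,  0.        ,  0.        ,  1.        ]])}
top {'mtx': array([[428.1409241 ,   0.        , 320.12341231],
       [  0.        , 428.1409241 , 196.9896601 ],
       [  0.        ,   0.        ,   1.        ]]), 'extrinsics': array([[ 0.00648041,  0.99755985, -0.06951506,  0.49712527],
       [-0.99940687,  0.00881225,  0.03329037,  0.00916843],
       [ 0.03382172,  0.06925809,  0.99702528,  1.25728968],
       [ 0.        ,  0.        ,  0.        ,  1.        ]])}
wrist {'mtx': array([[359.74151699,   0.        , 322.45260004],
       [  0.        , 359.74151699, 198.60185306],
       [  0.        ,   0.        ,   1.        ]]), 'extrinsics': array([[ 0.40688072, -0.86516596, -0.29314833,  0.15764642],
       [ 0.91348049,  0.38493328,  0.13183232,  0.55814182],
       [-0.00121429, -0.32142531,  0.94693416,  0.37265383],
       [ 0.        ,  0.        ,  0.        ,  1.        ]])}
```

View pics/scene0.png

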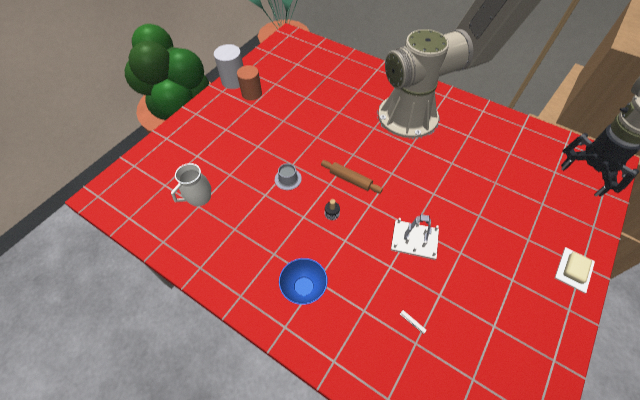

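View pics/top0.png

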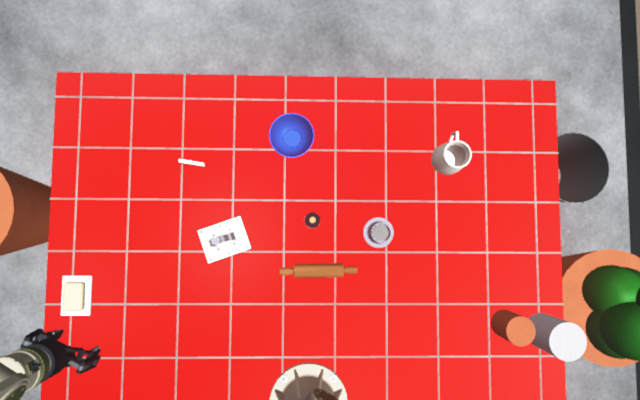

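View pics/wrist0.png

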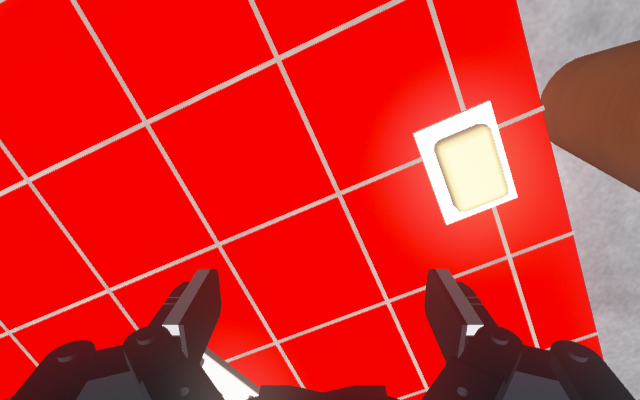

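Top view: rack at about (224,240), scrubber at (312,220), holder at (378,232), rolling pin at (318,271), bowl at (291,135). Next I'll get coarse positions from both fixed views.

```bash
cat > h.py <<'E'
import numpy as np, cv2
from bench import r
def ray(c,uv):
    K=c["mtx"];T=c["extrinsics"]
    d=np.array([(uv[0]-K[0,2])/K[0,0],-(uv[1]-K[1,2])/K[1,1],-1.])
    return T[:3,3],T[:3,:3]@d
def onz(c,uv,z):
    o,d=ray(c,uv); return o+d*(z-o[2])/d[2]
def proj(c,p):
    T=c["extrinsics"];q=T[:3,:3].T@(np.asarray(p)-T[:3,3]);K=c["mtx"]
    return np.array([K[0,2]+K[0,0]*q[0]/-q[2],K[1,2]+K[1,1]*(-q[1])/-q[2]])
def tri(obs):
    A=np.zeros((3,3));b=np.zeros(3)
    for c,uv in obs:
        o,d=ray(c,uv);d=d/np.linalg.norm(d);P=np.eye(3)-np.outer(d,d);A+=P;b+=P@o
    x=np.linalg.solve(A,b)
    return x,[float(np.linalg.norm(proj(c,x)-uv)) for c,uv in obs]
E
python3 - <<'E'
from h import *
S=r.get_calibration("scene");T=r.get_calibration("top")
np.set_printoptions(precision=4,suppress=True)
for n,s,t in (("rack",None,(224,240)),("scrub top",(332,202),(312,220)),("holder rim",(287,170),(378.5,232)),("tongs cap",(425,218),(222,239))):
    print(n,onz(T,t,0.01), onz(T,t,0.07), tri([(S,s),(T,t)]) if s else "")
for n in("scene","top"):
    im=cv2.imread(f"pics/{n}0.png")
    c=im[160:270,270:450] if n=="scene" else im[190:300,190:410]
    cv2.imwrite(f"pics/{n}_z.png",cv2.resize(c,None,fx=3.6,fy=3.6,interpolation=cv2.INTER_CUBIC))
E
```

```text
rack [0.4575 0.2437 0.01  ] [0.4594 0.2324 0.07  ] 
scrub top [ 0.5168 -0.0093  0.01  ] [ 0.5158 -0.0084  0.07  ] (array([ 0.5161, -0.0087,  0.0642]), [0.0980917904021374, 0.10426626332320404])
holder rim [ 0.4832 -0.2036  0.01  ] [ 0.4838 -0.1934  0.07  ] (array([ 0.4842, -0.1975,  0.0511]), [0.3284218146395612, 0.3701536007414187])
tongs cap [0.4603 0.2495 0.01  ] [0.4621 0.2379 0.07  ] (array([0.4601, 0.2373, 0.1222]), [3.8534639582441983, 3.9034912903663543])
```

View pics/scene_z.png

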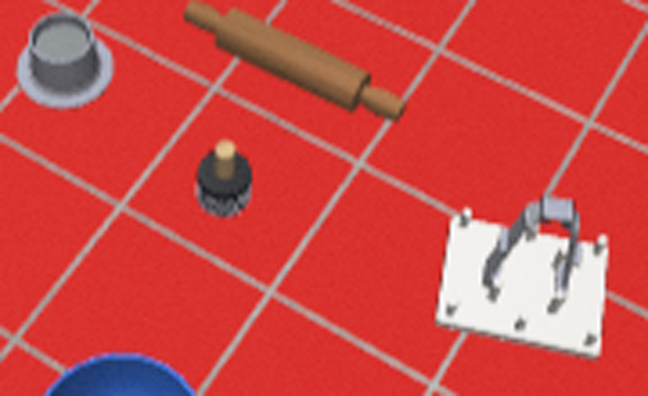

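View pics/top_z.png

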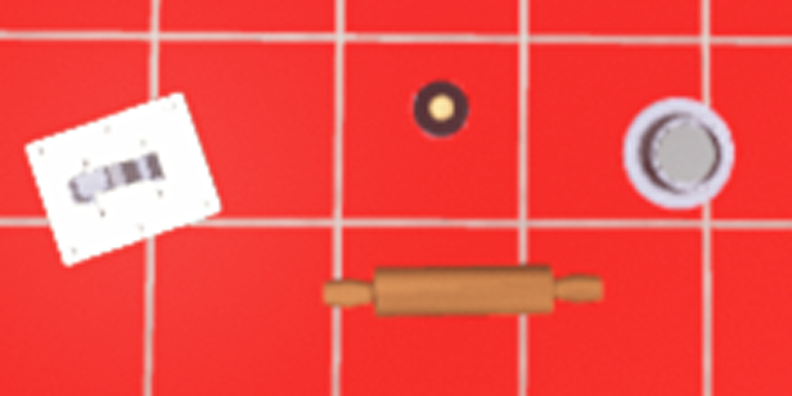

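```bash
python3 - <<'E'
from h import *
from scipy.spatial.transform import Rotation as R
np.set_printoptions(precision=4,suppress=True)
s=r.get_state(); M=R.from_rotvec(s["tool_rot"]).as_matrix(); print(M, np.degrees(np.arctan2(M[1,1],M[0,1])))
# rack orientation from top mask
im=cv2.imread("pics/top0.png"); hsv=cv2.cvtColor(im,cv2.COLOR_BGR2HSV)
m=((hsv[...,1]<60)&(hsv[...,2]>200)).astype(np.uint8); m[:,:190]=0;m[:,260:]=0;m[:205]=0;m[275:]=0
m=cv2.morphologyEx(m,cv2.MORPH_OPEN,np.ones((5,5)))
c=max(cv2.findContours(m,0,2)[0],key=cv2.contourArea); b=cv2.minAreaRect(c);print(b)
T=r.get_calibration("top");P=np.array([onz(T,p,.012) for p in cv2.boxPoints(b)]);print(P,P.mean(0))
for i in range(4):
  d=P[(i+1)%4]-P[i];print(np.linalg.norm(d),np.degrees(np.arctan2(d[1],d[0])))
E
```

```text
[[-0.9136  0.4067 -0.0007]
 [ 0.4067  0.9136 -0.0012]
 [ 0.0002 -0.0014 -1.    ]] 66.00279743152042
((223.6500244140625, 239.4500274658203), (36.04996109008789, 46.48548126220703), 71.56504821777344)
[[0.4866 0.3242 0.012 ]
 [0.5297 0.199  0.012 ]
 [0.4316 0.1645 0.012 ]
 [0.3892 0.2893 0.012 ]] [0.4593 0.2442 0.012 ]
0.13241358846019588 -70.98108889486511
0.10399380487244894 -160.61454855270193
0.13181558618963293 108.7583196030402
0.10339989193046326 19.719691262886624
```

```bash
python3 -m jog '[{"xyz":[0.028,-0.036,0.01],"spin":6},{"xyz":[0.056,-0.073,0.02],"spin":12},{"xyz":[0.084,-0.109,0.03],"spin":18},{"xyz":[0.112,-0.145,0.03],"spin":24},{"xyz":[0.14,-0.181,0.03],"spin":31},{"xyz":[0.168,-0.218,0.03],"spin":37},{"xyz":[0.196,-0.254,0.03],"spin":43},{"xyz":[0.206,-0.275,0.03],"spin":43},{"xyz":[0.206,-0.275,0.03],"spin":43},{"xyz":[0.206,-0.275,0.03],"spin":43},{"xyz":[0.206,-0.275,0.03],"spin":43}]'
cat > cap.py <<'E'
import sys,pickle
from h import *
n=sys.argv[1]
c=r.get_calibration("wrist");im=r.capture("wrist")[:,:,::-1]
cv2.imwrite(f"pics/{n}.png",im);pickle.dump(c,open(f"pics/{n}.pkl","wb"))
s=r.get_state();print(s["clock"],s["tcp_pos"],np.abs(s["qvel"]).max())
E
python3 cap.py w1
```

```text
clock: 1.25
tcp_pos: [0.4393, 0.251, 0.2612]
tool_rot: [0.52, -3.098, -0.001]
ft_force: [-0.1, 0.0, 0.2]
grip_width: 0.0856
1.3 [0.43922186 0.25119383 0.26128943] 0.00662536516574597
```

View pics/w1.png

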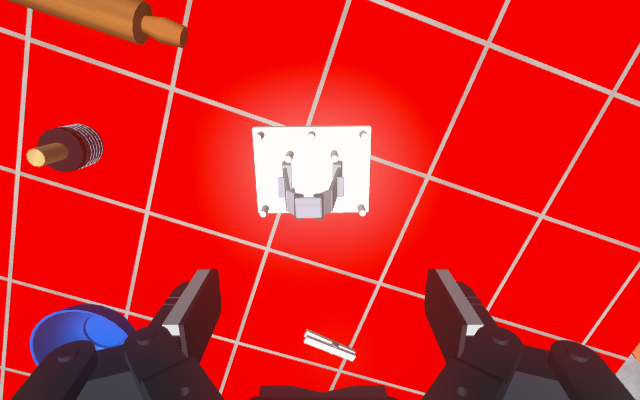

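Wrist view: the rack fills (253–371, 126–214), the tongs cap is near (309,206) and the arms run along image x. I'll move over the rack for a second view.

```bash
python3 -m jog '[{"xyz":[0.02,0.0,0.02]},{"xyz":[0.045,-0.005,0.03]},{"xyz":[0.075,-0.005,0.03]},{"xyz":[0.075,-0.005,0.03]},{"xyz":[0.075,-0.005,0.03]},{"xyz":[0.075,-0.005,0.03]}]'; python3 cap.py w2
python3 - <<'E'
import cv2,numpy as np
a=[cv2.resize(cv2.imread(f"pics/{n}.png")[y:y+120,240:390],None,fx=4,fy=4,interpolation=cv2.INTER_CUBIC) for n,y in(("w1",115),("w2",20))]
cv2.imwrite("pics/w1z.png",a[0]);
E
```

```text
1.35 [0.43920889 0.25130433 0.26132851] 0.0021527837698610496$[0]: bad value
```

View pics/w2.png

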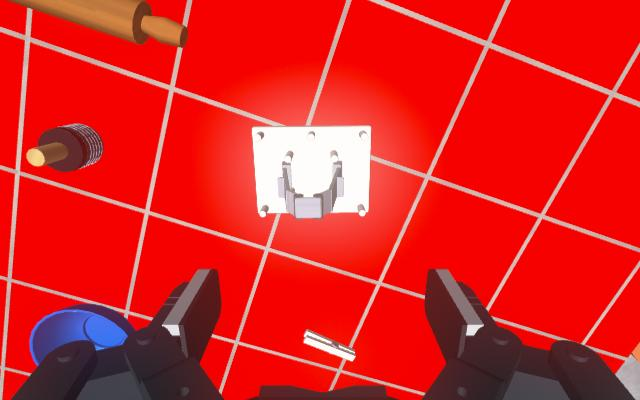

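View pics/w1z.png

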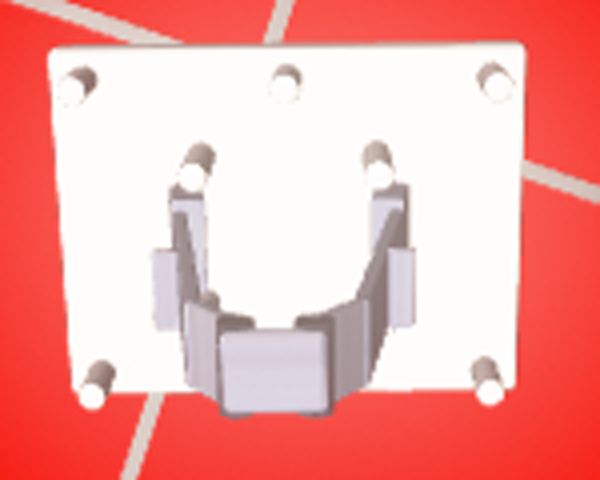

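The move was refused because every row needs a spin value. I'll resend it.

```bash
python3 -m jog '[{"xyz":[0.02,0.0,0.02],"spin":0},{"xyz":[0.045,-0.005,0.03],"spin":0},{"xyz":[0.075,-0.005,0.03],"spin":0},{"xyz":[0.075,-0.005,0.03],"spin":0},{"xyz":[0.075,-0.005,0.03],"spin":0},{"xyz":[0.075,-0.005,0.03],"spin":0}]'; python3 cap.py w2
python3 - <<'E'
import cv2,numpy as np
cv2.imwrite("pics/w2z.png",cv2.resize(cv2.imread("pics/w2.png")[60:200,230:400],None,fx=4,fy=4,interpolation=cv2.INTER_CUBIC))
E
```

```text
clock: 1.95
tcp_pos: [0.5137, 0.2459, 0.2911]
tool_rot: [0.521, -3.097, -0.0]
ft_force: [0.6, -0.1, -0.1]
grip_width: 0.0854
2.0 [0.5137002  0.2458556  0.29129398] 0.007624323396828632
```

View pics/w2z.png

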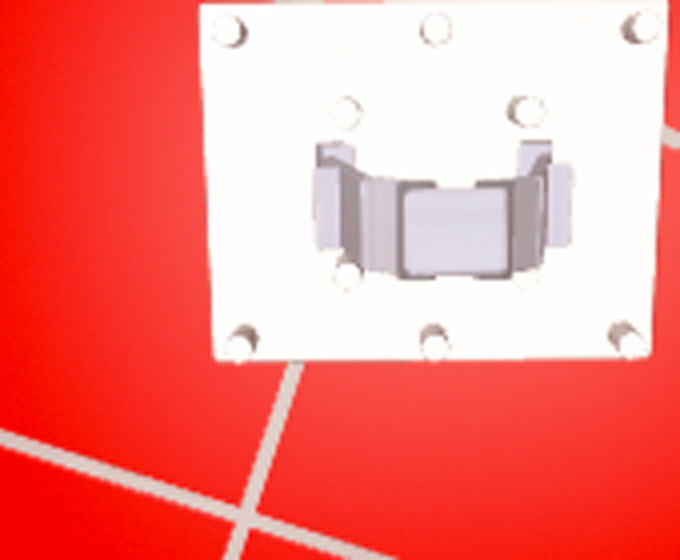

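```bash
python3 - <<'E'
from h import *
import pickle
np.set_printoptions(precision=4,suppress=True)
C1=pickle.load(open("pics/w1.pkl","rb"));C2=pickle.load(open("pics/w2.pkl","rb"))
def t(a,b):
    x,e=tri([(C1,(240+a[0]/4-.4,115+a[1]/4-.4)),(C2,(230+b[0]/4-.4,60+b[1]/4-.4))]);return x,np.round(e,2)
pts=dict(capFL=((221,331),(404,187)),capFR=((327,331),(505,187)),capNR=((328,411),(507,276)),capNL=((221,411),(404,276)),
sLf=((152,249),(315,167)),sLn=((154,329),(315,248)),sRf=((415,248),(572,164)),sRn=((413,327),(572,246)),
piL=((192,175),(346,111)),piR=((380,175),(526,110)),
oFL=((74,88),(232,32)),oFM=((286,88),(437,32)),oFR=((499,87),(645,28)),oNL=((93,393),(243,347)),oNR=((489,391),(632,343)))
X={}
for k,(a,b) in pts.items():
    X[k],e=t(a,b);print(k,X[k],e)
cap=np.mean([X[k] for k in X if k.startswith("cap")],0);st=np.mean([X[k] for k in X if k[0]=="s"],0)
rk=np.mean([X[k] for k in("oFL","oFR","oNL","oNR")],0)
print("cap",cap,"stops",st,"rack",rk)
ang=lambda a,b:np.degrees(np.arctan2(*(X[a]-X[b])[1::-1]))
print(ang("sRf","sLf"),ang("sRn","sLn"),ang("oFR","oFL"),ang("oNR","oNL"),np.linalg.norm(X["sRf"]-X["sLf"]))
E
```

```text
capFL [0.4547 0.2323 0.1296] [0.15 0.15]
capFR [0.448  0.2522 0.129 ] [0.48 0.47]
capNR [0.4649 0.2588 0.1273] [0.14 0.13]
capNL [0.4719 0.2381 0.1278] [0.35 0.34]
sLf [0.4612 0.2126 0.0686] [0.16 0.16]
sLn [0.4794 0.2189 0.0717] [0.05 0.05]
sRf [0.44   0.2719 0.0702] [0.09 0.09]
sRn [0.4581 0.2783 0.0728] [0.35 0.34]
piL [0.4472 0.2156 0.0419] [0.03 0.03]
piR [0.4316 0.2605 0.0411] [0.66 0.64]
oFL [0.4384 0.1801 0.0285] [0.51 0.5 ]
oFM [0.4207 0.2318 0.0266] [0.1 0.1]
oFR [0.402  0.2835 0.0296] [0.22 0.21]
oNL [0.5166 0.2082 0.033 ] [0.34 0.34]
oNR [0.4798 0.3104 0.0351] [0.14 0.14]
cap [0.4599 0.2453 0.1284] stops [0.4597 0.2455 0.0708] rack [0.4592 0.2455 0.0315]
109.7128275936478 109.70436334121159 109.4158635011688 109.80662429613358 0.06301143753817462
```

Tongs axis is at (0.4598, 0.2455), yaw 109.6°. Measured heights are 71 mm for the stops and 128 mm for the cap, which agrees with the text. I'll go over them and down.

```bash
python3 -m jog '[{"xyz":[-0.03,0.0,-0.01],"spin":0.5},{"xyz":[-0.054,0.0,-0.03],"spin":0.5},{"xyz":[-0.054,0.0,-0.07],"spin":0.5},{"xyz":[-0.054,0.0,-0.11],"spin":0.5},{"xyz":[-0.054,0.0,-0.15],"spin":0.5},{"xyz":[-0.054,0.0,-0.18],"spin":0.5},{"xyz":[-0.054,0.0,-0.205],"spin":0.5},{"xyz":[-0.054,0.0,-0.214],"spin":0.5},{"xyz":[-0.054,0.0,-0.214],"spin":0.5},{"xyz":[-0.054,0.0,-0.214],"spin":0.5}]'; python3 cap.py w3
```

```text
clock: 3.0
tcp_pos: [0.4614, 0.2457, 0.0786]
tool_rot: [-0.532, 3.094, 0.001]
ft_force: [0.9, -0.2, -0.5]
grip_width: 0.0854
3.05 [0.4618344  0.24582841 0.07896998] 0.006682286252612296
```

View pics/w3.png

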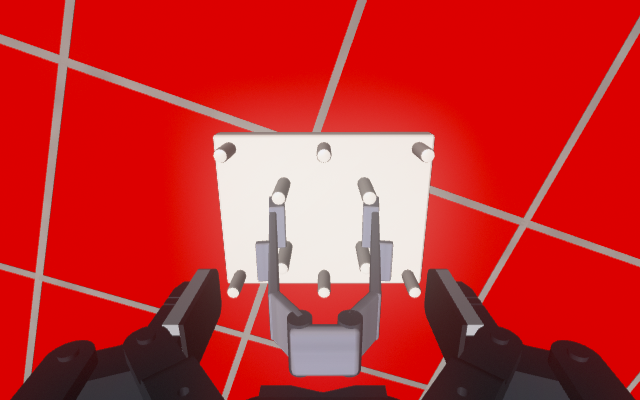

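The tongs are centred between the fingers: their arms sit at columns 270 and 376, the finger centre at about 322. I'll lower by 2 mm and close in steps.

```bash
python3 -m jog '[{"xyz":[-0.002,0,-0.002],"spin":0},{"xyz":[-0.002,0,-0.002],"spin":0},{"xyz":[-0.002,0,-0.002],"spin":0},{"xyz":[-0.002,0,-0.002],"spin":0}]' 0.4;python3 -m jog '[{"xyz":[0,0,0],"spin":0},{"xyz":[0,0,0],"spin":0},{"xyz":[0,0,0],"spin":0},{"xyz":[0,0,0],"spin":0}]' 0.52; python3 cap.py w4
```

```text
clock: 3.45
tcp_pos: [0.459, 0.2454, 0.0756]
tool_rot: [-0.532, 3.096, 0.0]
ft_force: [0.7, -0.1, 0.7]
grip_width: 0.0512
clock: 3.85
tcp_pos: [0.4599, 0.2457, 0.0765]
tool_rot: [-0.532, 3.094, 0.001]
ft_force: [-1.0, 0.1, 6.0]
grip_width: 0.0414
3.9 [0.4598817  0.24570159 0.07644714] 0.0015679389939269193
```

View pics/w4.png

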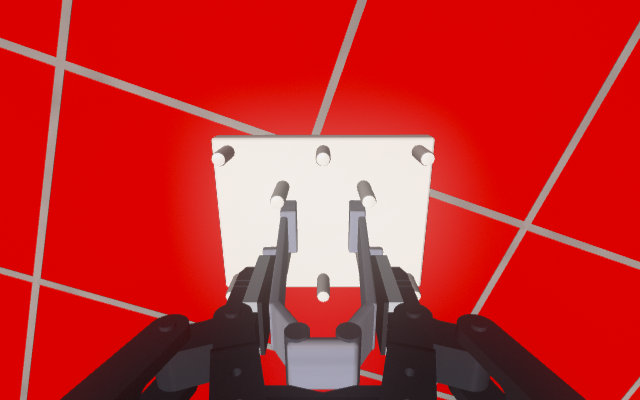

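The tongs are held at 41.4 mm. Now I'll lift them and move to a view over the scrubber.

```bash
python3 -m jog '[{"xyz":[0,0,0.01],"spin":0},{"xyz":[0,0,0.03],"spin":0},{"xyz":[0,0,0.06],"spin":0},{"xyz":[0,0,0.09],"spin":0},{"xyz":[0,0,0.12],"spin":0},{"xyz":[0.01,-0.03,0.125],"spin":0},{"xyz":[0.025,-0.07,0.125],"spin":0},{"xyz":[0.045,-0.11,0.125],"spin":0},{"xyz":[0.06,-0.15,0.125],"spin":0},{"xyz":[0.075,-0.19,0.125],"spin":0},{"xyz":[0.09,-0.22,0.125],"spin":0},{"xyz":[0.1,-0.235,0.125],"spin":0},{"xyz":[0.1,-0.235,0.125],"spin":0},{"xyz":[0.1,-0.235,0.125],"spin":0},{"xyz":[0.1,-0.235,0.125],"spin":0}]'; python3 cap.py w5
```

```text
clock: 5.4
tcp_pos: [0.5581, 0.0116, 0.2003]
tool_rot: [0.534, -3.095, -0.001]
ft_force: [-0.3, -0.6, -1.3]
grip_width: 0.0412
5.45 [0.55818908 0.01169695 0.2003742 ] 0.0029946084792001454
```

View pics/w5.png

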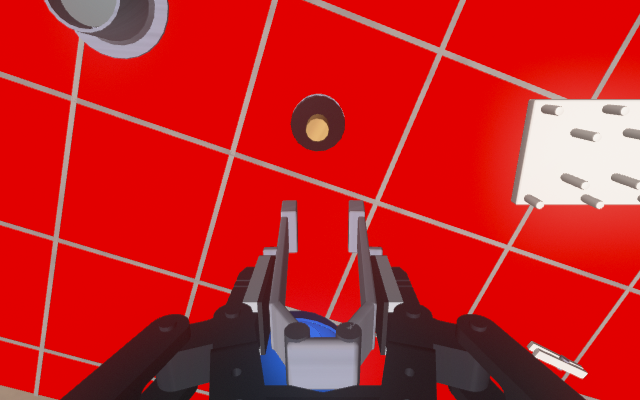

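Wrist view: the tongs are held with tips at (290,225) and (356,225). The scrubber knob top is at (317,129), its head ring is centred near (318,122), and the holder is at the upper left. I'll take a second view nearer the holder.

```bash
python3 -m jog '[{"xyz":[0,-0.03,0.0],"spin":0},{"xyz":[0.0,-0.065,0.0],"spin":0},{"xyz":[0.0,-0.10,0],"spin":0},{"xyz":[0.0,-0.12,0.0],"spin":0},{"xyz":[0.0,-0.12,0.0],"spin":0},{"xyz":[0.0,-0.12,0.0],"spin":0},{"xyz":[0,-0.12,0.0],"spin":0}]'; python3 cap.py w6
```

```text
clock: 6.15
tcp_pos: [0.5587, -0.1081, 0.2004]
tool_rot: [0.535, -3.096, -0.001]
ft_force: [-0.4, -0.2, -1.3]
grip_width: 0.0412
6.2 [ 0.55871691 -0.10811263  0.20041498] 0.0033860900208524916
```

View pics/w6.png

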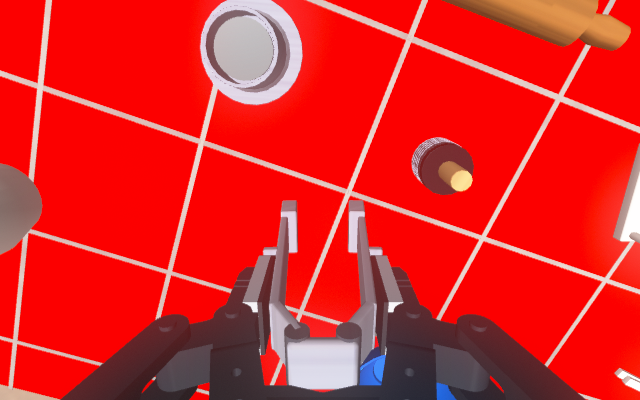

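```bash
python3 - <<'E'
from h import *
import pickle
np.set_printoptions(precision=4,suppress=True)
C5=pickle.load(open("pics/w5.pkl","rb"));C6=pickle.load(open("pics/w6.pkl","rb"))
S=r.get_calibration("scene");T=r.get_calibration("top")
def knob(n,x,y,w):
    im=cv2.imread(f"pics/{n}.png");sub=im[y-w:y+w,x-w:x+w]
    b=sub.astype(int);m=((b[...,1]>135)&(b[...,2]>200)&(b[...,0]>60)).astype(np.uint8)
    m[:,:]=m
    c=max(cv2.findContours(m,0,2)[0],key=cv2.contourArea);e=cv2.fitEllipse(cv2.convexHull(c));
    print(n,(e[0][0]+x-w,e[0][1]+y-w),e[1],cv2.contourArea(c));return (e[0][0]+x-w,e[0][1]+y-w)
k5=knob("w5",317,129,16);k6=knob("w6",461,180,16)
print(tri([(C5,k5),(C6,k6)]),tri([(C5,k5),(C6,k6),(T,(312,220)),(S,(332,202))]))
def dark(n,x0,y0,x1,y1,f):
    im=cv2.imread(f"pics/{n}.png")[y0:y1,x0:x1]; m=f(cv2.cvtColor(im,cv2.COLOR_BGR2HSV),im.astype(int)).astype(np.uint8)
    c=max(cv2.findContours(cv2.morphologyEx(m,2,np.ones((3,3))),0,2)[0],key=cv2.contourArea);e=cv2.fitEllipse(c);print(n,e[0][0]+x0,e[0][1]+y0,e[1]);return (e[0][0]+x0,e[0][1]+y0)
notred=lambda h,b:~((b[...,2]>140)&(b[...,1]<90)&(b[...,0]<90))
f=dark("w6",190,0,310,115,notred);print("foot z0..5",onz(C6,f,0.002),onz(C6,f,0.006))
s5=dark("w5",270,80,370,165,lambda h,b:(b[...,2]<160));print("head top z.038",onz(C5,s5,.038))
im=cv2.imread("pics/w6.png")[0:115,190:310];cv2.imwrite("pics/w6z.png",cv2.resize(im,None,fx=5,fy=5,interpolation=cv2.INTER_CUBIC))
im=cv2.imread("pics/w5.png")[0:70,30:180];cv2.imwrite("pics/w5z.png",cv2.resize(im,None,fx=5,fy=5,interpolation=cv2.INTER_CUBIC))
E
```

```text
w5 (316.82218170166016, 129.53855323791504) (21.585865020751953, 21.62459945678711) 342.0
w6 (461.0206413269043, 180.29645919799805) (20.098329544067383, 22.239727020263672) 328.5
(array([ 0.5166, -0.008 ,  0.0706]), [0.01928455831172037, 0.01843547044916387]) (array([ 0.5169, -0.0078,  0.0676]), [0.22262747643468855, 1.4447315093406627, 0.43387346542736965, 0.3662029511948559])
w6 249.3393783569336 52.14345169067383 (102.1407241821289, 118.82096862792969)
foot z0..5 [ 0.4828 -0.2036  0.002 ] [ 0.4828 -0.2028  0.006 ]
w5 317.5864677429199 122.80624008178711 (53.502410888671875, 55.57844924926758)
head top z.038 [ 0.5155 -0.0082  0.038 ]
```

View pics/w6z.png

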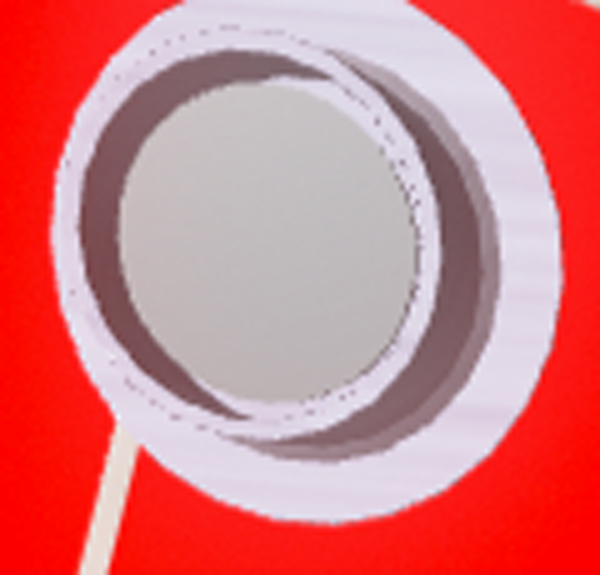

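View pics/w5z.png

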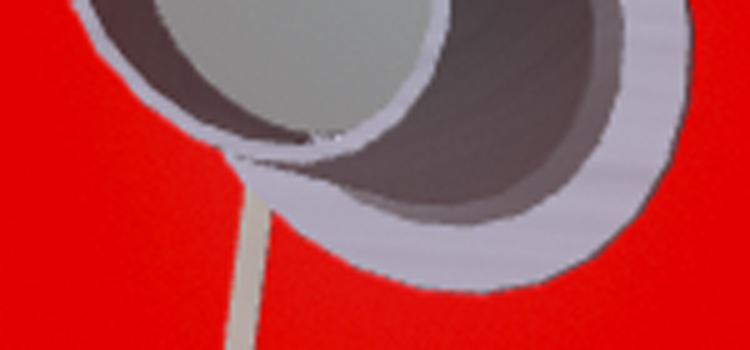

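```bash
python3 -m jog '[{"xyz":[-0.01,-0.03,0.0],"spin":0},{"xyz":[-0.02,-0.065,0.0],"spin":0},{"xyz":[-0.02,-0.09,0],"spin":0},{"xyz":[-0.02,-0.09,0.0],"spin":0},{"xyz":[-0.02,-0.09,0.0],"spin":0},{"xyz":[-0.02,-0.09,0.0],"spin":0}]'; python3 cap.py w7; python3 - <<'E'
import cv2
im=cv2.imread("pics/w7.png")[30:170,240:400];cv2.imwrite("pics/w7z.png",cv2.resize(im,None,fx=4,fy=4,interpolation=cv2.INTER_CUBIC))
E
```

```text
clock: 6.8
tcp_pos: [0.5389, -0.1983, 0.2003]
tool_rot: [0.535, -3.096, -0.001]
ft_force: [0.2, 0.8, -1.4]
grip_width: 0.0411
6.85 [ 0.53896406 -0.19825748  0.20034045] 0.0031862979309946796
```

View pics/w7z.png

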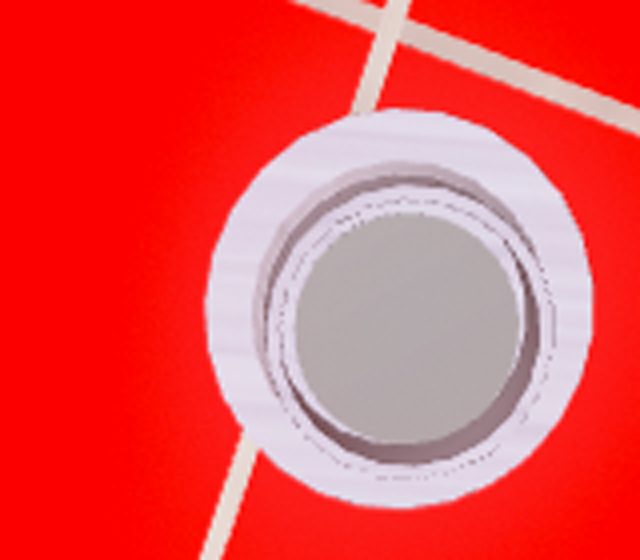

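View pics/w7.png

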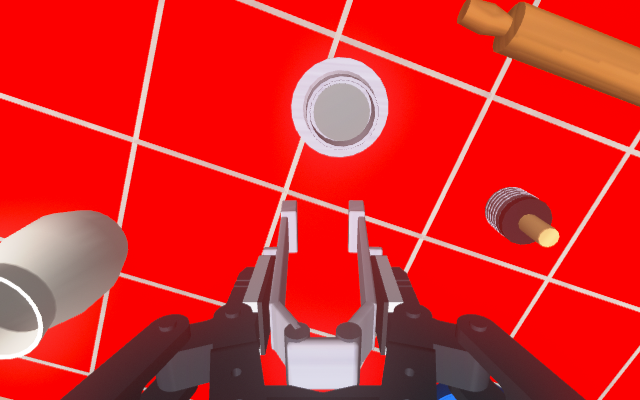

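```bash
python3 - <<'E'
from h import *
import pickle
np.set_printoptions(precision=4,suppress=True)
C6,C7=[pickle.load(open(f"pics/w{i}.pkl","rb")) for i in(6,7)]
a,b=(239,46.2),(342.7,112.7)
print(tri([(C6,a),(C7,b)]),onz(C6,a,.048),onz(C7,b,.048),"foot",onz(C7,(339.5,106.7),.004))
# plate: centre/diameter in w7: left 296,right 519 top 212 bottom 444
p=(240+407/4-.4,30+328/4-.4)
q=(190+268/5-.4,240/5-.4); print("plate tri",tri([(C6,q),(C7,p)]))
# tips at current: lower ends
print(r.get_state()["tcp_pos"])
for u in ((290,203),(356,203)): print("tip",onz(C7,u,0.2003-0.0645+0.02))
E
```

```text
(array([ 0.4809, -0.2023,  0.0511]), [0.21207653360728504, 0.19955176804290367]) [ 0.481  -0.2031  0.048 ] [ 0.481 -0.202  0.048] foot [ 0.48  -0.203  0.004]
plate tri (array([ 0.4811, -0.2024,  0.0362]), [0.2397440771037228, 0.22626180336140245])
[ 0.539  -0.1983  0.2003]
tip [ 0.5286 -0.2213  0.1558]
tip [ 0.5165 -0.1871  0.1558]
```

Holder well centre is (0.481, -0.2024) with the rim at 51 mm, and the plate top is at about 36 mm. The scrubber is at (0.5166, -0.008) with its top at 70.6 mm. I'll go over the scrubber and check.

```bash
python3 -m jog '[{"xyz":[-0.005,0.03,0.0],"spin":0},{"xyz":[-0.01,0.075,0.0],"spin":0},{"xyz":[-0.015,0.12,-0.01],"spin":0},{"xyz":[-0.02,0.165,-0.02],"spin":0},{"xyz":[-0.0225,0.190,-0.03],"spin":0},{"xyz":[-0.0225,0.190,-0.04],"spin":0},{"xyz":[-0.0225,0.190,-0.04],"spin":0},{"xyz":[-0.0225,0.190,-0.04],"spin":0}]'; python3 cap.py w8; python3 - <<'E'
import cv2
from h import *
im=cv2.imread("pics/w8.png");cv2.imwrite("pics/w8z.png",cv2.resize(im[170:320,220:420],None,fx=4,fy=4,interpolation=cv2.INTER_CUBIC))
cv2.imwrite("pics/s8.png",cv2.resize(r.capture("scene")[140:270,250:430,::-1],None,fx=4,fy=4,interpolation=cv2.INTER_CUBIC))
E
```

```text
clock: 7.65
tcp_pos: [0.5165, -0.0098, 0.1605]
tool_rot: [-0.533, 3.096, -0.0]
ft_force: [-0.3, -0.0, -1.2]
grip_width: 0.0414
7.7 [ 0.51683245 -0.01023296  0.16073222] 0.013506557645664377
```

View pics/w8z.png

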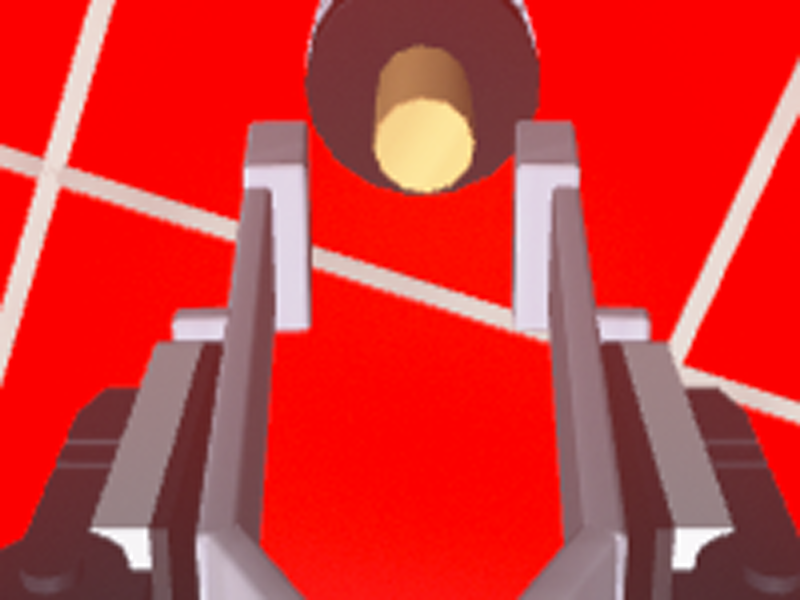

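View pics/s8.png

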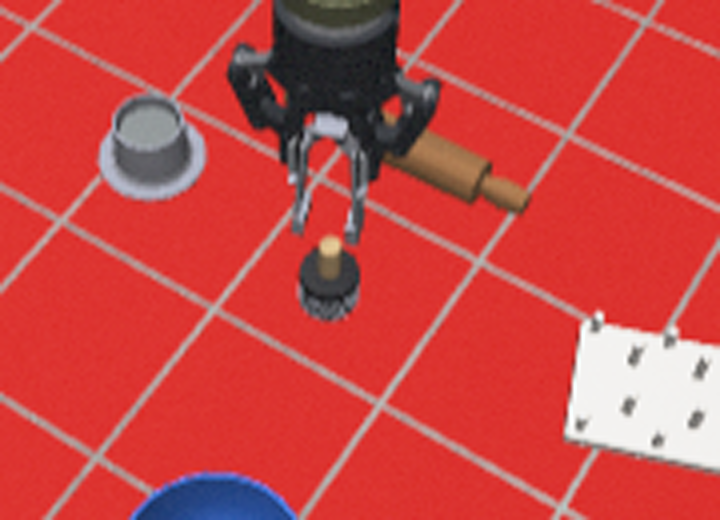

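The knob sits about 3 px right of the middle of the tips (424 against 412 in the zoom). I'll work out the tips' centre on the plane at tip-top height.

```bash
python3 - <<'E'
from h import *
import pickle
C=pickle.load(open("pics/w8.pkl","rb"));z=.1607-.0445
print(onz(C,(220+412/4-.4,170+246/4-.4),z),r.get_state()["tcp_pos"])
for v in(165,328):print(onz(C,(220+280/4-.4,170+v/4-.4),z))
E
```

```text
[ 0.51597809 -0.01039643  0.1162    ] [ 0.51696454 -0.01050156  0.16085499]
[ 0.51056263 -0.03169916  0.1162    ]
[ 0.53445446 -0.02401827  0.1162    ]
```

```bash
python3 -m jog '[{"xyz":[0,0.0025,0],"spin":0},{"xyz":[0,0.0025,-0.015],"spin":0},{"xyz":[0,0.0025,-0.03],"spin":0},{"xyz":[0,0.0025,-0.045],"spin":0},{"xyz":[0,0.0025,-0.053],"spin":0},{"xyz":[0,0.0025,-0.055],"spin":0},{"xyz":[0,0.0025,-0.055],"spin":0},{"xyz":[0,0.0025,-0.055],"spin":0},{"xyz":[0,0.0025,-0.055],"spin":0}]'; python3 cap.py w9; python3 - <<'E'
import cv2
im=cv2.imread("pics/w9.png");cv2.imwrite("pics/w9z.png",cv2.resize(im[170:320,220:420],None,fx=4,fy=4,interpolation=cv2.INTER_CUBIC))
E
```

```text
clock: 8.65
tcp_pos: [0.517, -0.0073, 0.1061]
tool_rot: [-0.532, 3.095, -0.001]
ft_force: [0.7, -0.6, -1.6]
grip_width: 0.0409
8.7 [ 0.51689109 -0.00725291  0.10599603] 0.0035304933110408506
```

View pics/w9z.png

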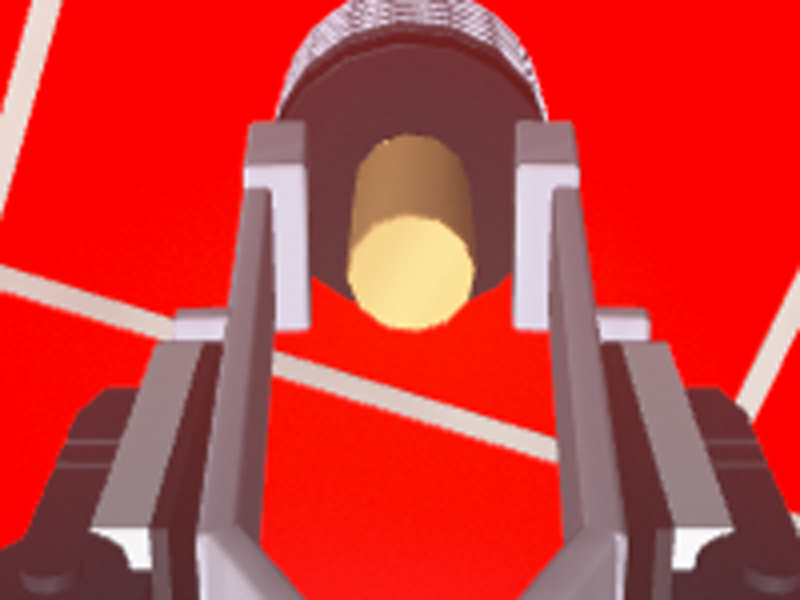

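The knob (411) is centred between the tips (412). Closing.

```bash
python3 -m jog '[{"xyz":[0,0,-0.001],"spin":0},{"xyz":[0,0,-0.001],"spin":0},{"xyz":[0,0,-0.001],"spin":0},{"xyz":[0,0,-0.001],"spin":0},{"xyz":[0,0,-0.001],"spin":0},{"xyz":[0,0,-0.001],"spin":0}]' 1; python3 cap.py w10; python3 - <<'E'
import cv2
im=cv2.imread("pics/w10.png");cv2.imwrite("pics/w10z.png",cv2.resize(im[170:320,220:420],None,fx=4,fy=4,interpolation=cv2.INTER_CUBIC))
E
```

```text
clock: 9.3
tcp_pos: [0.517, -0.0073, 0.1054]
tool_rot: [-0.532, 3.095, -0.001]
ft_force: [-0.7, -1.3, 5.5]
grip_width: 0.0348
9.35 [ 0.51697495 -0.00731106  0.10536694] 0.002831666704661607
```

View pics/w10z.png

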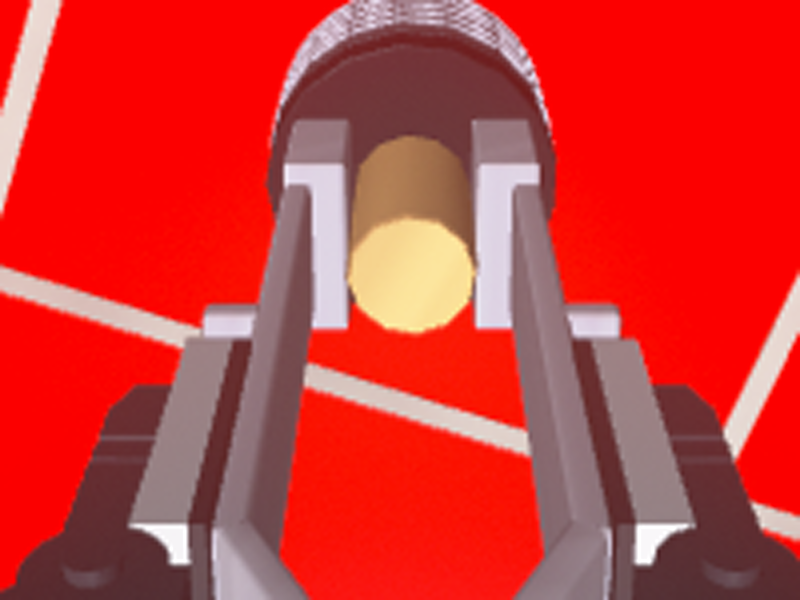

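Gripped: 34.8 mm opening, knob between the tips. Lifting and carrying over the holder.

```bash
python3 -m jog '[{"xyz":[0,0,0.01],"spin":0},{"xyz":[0,0,0.03],"spin":0},{"xyz":[0,0,0.055],"spin":0},{"xyz":[-0.005,-0.02,0.075],"spin":0},{"xyz":[-0.01,-0.055,0.08],"spin":0},{"xyz":[-0.018,-0.095,0.08],"spin":0},{"xyz":[-0.026,-0.135,0.08],"spin":0},{"xyz":[-0.032,-0.17,0.08],"spin":0},{"xyz":[-0.036,-0.19,0.08],"spin":0},{"xyz":[-0.036,-0.195,0.08],"spin":0},{"xyz":[-0.036,-0.195,0.08],"spin":0},{"xyz":[-0.036,-0.195,0.08],"spin":0},{"xyz":[-0.036,-0.195,0.08],"spin":0}]'; python3 cap.py w11; python3 - <<'E'
from h import *
for n,a in(("scene",(150,230,230,330)),("top",(190,270,330,430))):
  im=r.capture(n)[:,:,::-1];cv2.imwrite(f"pics/{n}11.png",cv2.resize(im[a[0]-30:a[1],a[2]:a[3]],None,fx=5,fy=5,interpolation=cv2.INTER_CUBIC))
E
```

```text
clock: 10.65
tcp_pos: [0.4805, -0.2009, 0.1843]
tool_rot: [0.535, -3.096, -0.001]
ft_force: [0.2, 1.1, -1.4]
grip_width: 0.0347
10.7 [ 0.48052462 -0.20101065  0.18435217] 0.002056925576763863
```

View pics/w11.png

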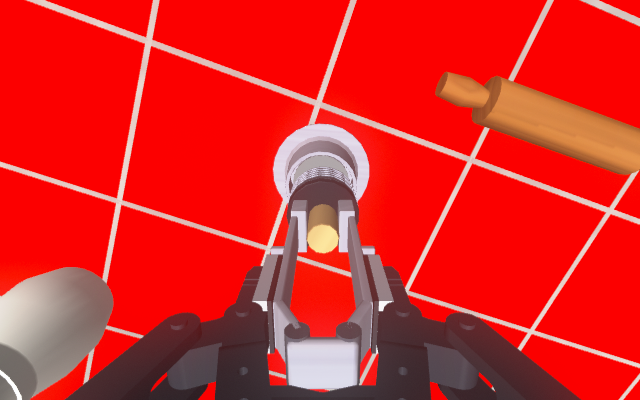

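View pics/scene11.png

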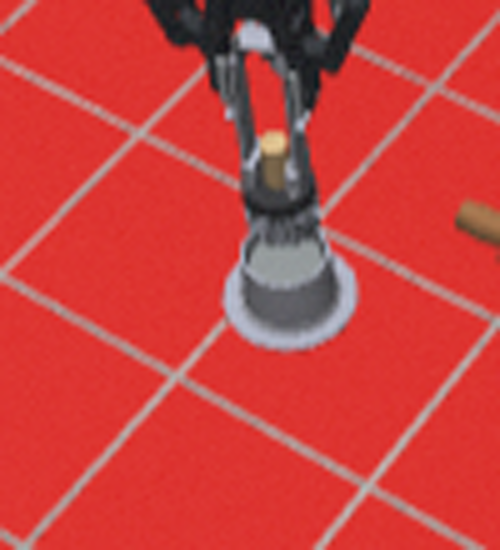

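Column check: the foot spans 274–369 (middle 321.5) and the knob is at 321, so they are aligned. I'll shift about 1.4 mm in −y and lower to just inside the rim, watching force.

```bash
python3 -m jog '[{"xyz":[0.0005,-0.0014,-0.01],"spin":0},{"xyz":[0.0005,-0.0014,-0.02],"spin":0},{"xyz":[0.0005,-0.0014,-0.025],"spin":0},{"xyz":[0.0005,-0.0014,-0.025],"spin":0},{"xyz":[0.0005,-0.0014,-0.025],"spin":0}]'; python3 -m jog '[{"xyz":[0,0,-0.003],"spin":0},{"xyz":[0,0,-0.006],"spin":0},{"xyz":[0,0,-0.009],"spin":0},{"xyz":[0,0,-0.012],"spin":0},{"xyz":[0,0,-0.012],"spin":0},{"xyz":[0,0,-0.012],"spin":0}]'; python3 cap.py w12;
```

```text
clock: 11.3
tcp_pos: [0.4807, -0.2035, 0.159]
tool_rot: [0.532, -3.096, -0.001]
ft_force: [0.0, 0.2, -1.7]
grip_width: 0.0348
clock: 11.9
tcp_pos: [0.4808, -0.2035, 0.1472]
tool_rot: [0.532, -3.096, -0.0]
ft_force: [-0.4, 0.8, -3.0]
grip_width: 0.0349
11.95 [ 0.48088354 -0.20356392  0.14735666] 0.0032293767307408124
```

View pics/w12.png

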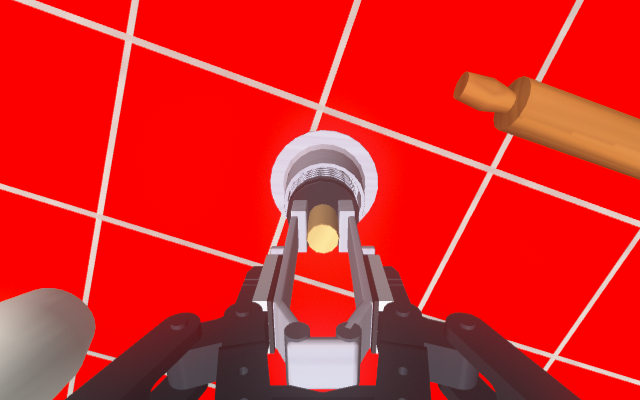

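```bash
python3 - <<'E'
import cv2
im=cv2.imread("pics/w12.png");cv2.imwrite("pics/w12z.png",cv2.resize(im[120:260,250:400],None,fx=4,fy=4,interpolation=cv2.INTER_CUBIC))
E
```

```text
(no output)
```

View pics/w12z.png

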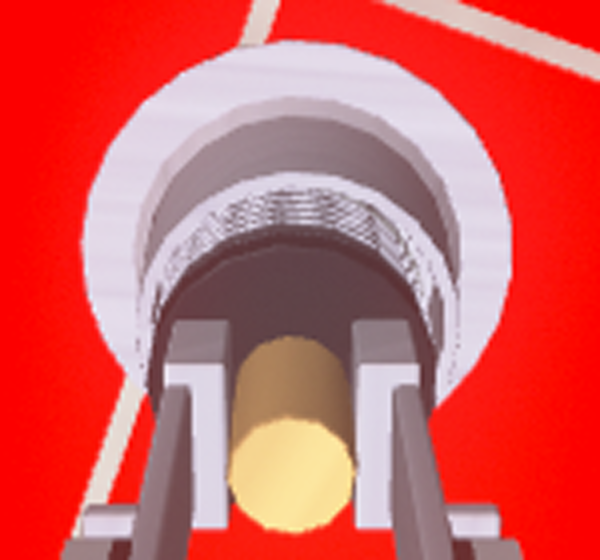

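Rim centre is at 297.5 and head centre at 291.5 in the zoom, so I'll nudge 1 mm in +y and feel downward in small steps.

```bash
python3 -m jog '[{"xyz":[-0.0004,0.0011,0],"spin":0},{"xyz":[-0.0004,0.0011,-0.002],"spin":0},{"xyz":[-0.0004,0.0011,-0.002],"spin":0}]'; for i in 1 2 3; do python3 -m jog '[{"xyz":[0,0,-0.001],"spin":0},{"xyz":[0,0,-0.001],"spin":0}]' | egrep 'tcp|ft'; done
```

```text
clock: 12.25
tcp_pos: [0.4804, -0.2023, 0.1451]
tool_rot: [0.532, -3.096, -0.0]
ft_force: [0.7, -0.3, -2.5]
grip_width: 0.035
tcp_pos: [0.4804, -0.2024, 0.1442]
ft_force: [0.2, -0.7, -2.7]
tcp_pos: [0.4804, -0.2024, 0.1432]
ft_force: [-0.3, 0.2, -2.7]
tcp_pos: [0.4804, -0.2024, 0.1422]
ft_force: [0.2, 0.4, -1.7]
```

```bash
python3 -m jog '[{"xyz":[0,0,-0.001],"spin":0},{"xyz":[0,0,-0.001],"spin":0}]' | egrep 'tcp|ft'; python3 -m jog '[{"xyz":[0,0,-0.001],"spin":0},{"xyz":[0,0,-0.001],"spin":0}]' | egrep 'tcp|ft'
```

```text
tcp_pos: [0.4805, -0.2025, 0.1415]
ft_force: [0.2, 0.6, 0.1]
tcp_pos: [0.4806, -0.2025, 0.1407]
ft_force: [-1.5, 0.6, 3.2]
```

```bash
python3 -m jog '[{"xyz":[0,0,-0.001],"spin":0},{"xyz":[0,0,-0.001],"spin":0}]' | egrep 'tcp|ft|clock'
```

```text
clock: 13.45
tcp_pos: [0.4807, -0.2025, 0.1399]
ft_force: [-1.4, 0.8, 5.3]
```

```bash
python3 -m jog '[{"xyz":[0,0,-0.0006],"spin":0},{"xyz":[0,0,-0.0006],"spin":0}]' | egrep 'tcp|ft|clock'; python3 -m jog '[{"xyz":[0,0,0],"spin":0},{"xyz":[0,0,0],"spin":0}]' | egrep 'tcp|ft|clock'
```

```text
clock: 13.65
tcp_pos: [0.4807, -0.2025, 0.1395]
ft_force: [-2.2, 0.3, 7.4]
clock: 13.85
tcp_pos: [0.4807, -0.2026, 0.1395]
ft_force: [-1.9, 0.9, 6.9]
```

About 9.7 N on the plate, so I'll hold. About 1.1 s in total.

```bash
python3 -m jog '[{"xyz":[0,0,-0.0001],"spin":0},{"xyz":[0,0,-0.0001],"spin":0},{"xyz":[0,0,-0.0001],"spin":0},{"xyz":[0,0,-0.0001],"spin":0}]' | egrep 'tcp|ft|clock'; python3 -m jog '[{"xyz":[0,0,0],"spin":0},{"xyz":[0,0,0],"spin":0},{"xyz":[0,0,0],"spin":0},{"xyz":[0,0,0],"spin":0}]' | egrep 'tcp|ft|clock'
```

```text
clock: 14.25
tcp_pos: [0.4807, -0.2026, 0.1395]
ft_force: [-2.3, 2.5, 7.1]
clock: 14.65
tcp_pos: [0.4807, -0.2026, 0.1395]
ft_force: [-2.4, 1.3, 7.7]
```

```bash
python3 -m jog '[{"xyz":[0,0,0.001],"spin":0},{"xyz":[0,0,0.002],"spin":0},{"xyz":[0,0,0.0028],"spin":0},{"xyz":[0,0,0.0028],"spin":0},{"xyz":[0,0,0.0028],"spin":0}]' | egrep 'tcp|ft|clock'; python3 -m jog '[{"xyz":[0,0,0],"spin":0},{"xyz":[0,0,0],"spin":0},{"xyz":[0,0,0],"spin":0},{"xyz":[0,0,0],"spin":0},{"xyz":[0,0,0],"spin":0}]' 0.52; python3 cap.py w13;  python3 - <<'E'
import cv2
im=cv2.imread("pics/w13.png");cv2.imwrite("pics/w13z.png",cv2.resize(im[120:320,230:420],None,fx=3,fy=3,interpolation=cv2.INTER_CUBIC))
E
```

```text
clock: 15.15
tcp_pos: [0.4805, -0.2025, 0.1412]
ft_force: [-1.4, 0.4, 1.2]
clock: 15.65
tcp_pos: [0.4804, -0.2024, 0.1413]
tool_rot: [0.532, -3.096, -0.0]
ft_force: [-0.3, 0.6, -1.5]
grip_width: 0.041
15.7 [ 0.48042008 -0.20243963  0.14133177] 0.0022837238766156565
```

View pics/w13z.png

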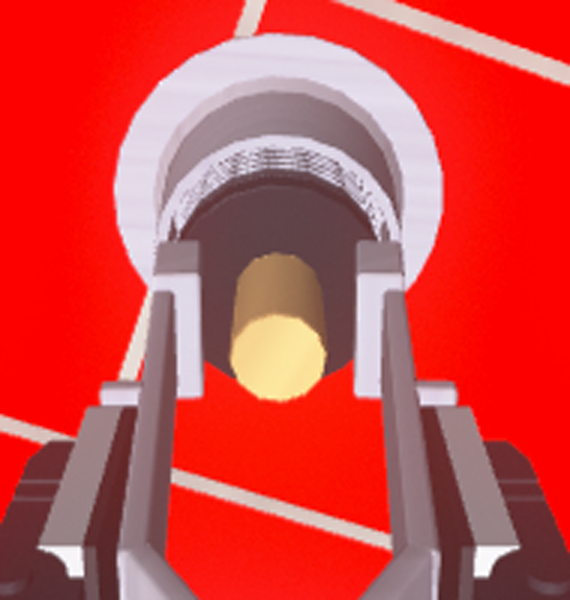

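Released cleanly: the knob is midway between the tips and the scrubber sits in the well. I'll raise and return over the rack.

```bash
python3 -m jog '[{"xyz":[0,0,0.01],"spin":0},{"xyz":[0,0,0.035],"spin":0},{"xyz":[0,0,0.06],"spin":0},{"xyz":[0,0,0.07],"spin":0},{"xyz":[0,0.02,0.07],"spin":0},{"xyz":[-0.002,0.06,0.07],"spin":0},{"xyz":[-0.004,0.105,0.07],"spin":0},{"xyz":[-0.006,0.15,0.07],"spin":0},{"xyz":[-0.008,0.195,0.07],"spin":0},{"xyz":[-0.01,0.24,0.07],"spin":0},{"xyz":[-0.012,0.285,0.07],"spin":0},{"xyz":[-0.014,0.33,0.07],"spin":0},{"xyz":[-0.016,0.375,0.07],"spin":0},{"xyz":[-0.018,0.415,0.065],"spin":0},{"xyz":[-0.02,0.44,0.055],"spin":0},{"xyz":[-0.0205,0.448,0.04],"spin":0},{"xyz":[-0.0205,0.448,0.03],"spin":0},{"xyz":[-0.0205,0.448,0.03],"spin":0},{"xyz":[-0.0205,0.448,0.03],"spin":0},{"xyz":[-0.0205,0.448,0.03],"spin":0}]'; python3 cap.py w14;  python3 - <<'E'
import cv2
im=cv2.imread("pics/w14.png");cv2.imwrite("pics/w14z.png",cv2.resize(im[100:300,200:440],None,fx=3,fy=3,interpolation=cv2.INTER_CUBIC))
E
```

```text
clock: 17.7
tcp_pos: [0.4606, 0.2448, 0.1721]
tool_rot: [-0.53, 3.096, 0.0]
ft_force: [-0.2, 1.0, -1.2]
grip_width: 0.0411
17.75 [0.46062126 0.24493535 0.17223408] 0.0033420162400988112
```

View pics/w14z.png

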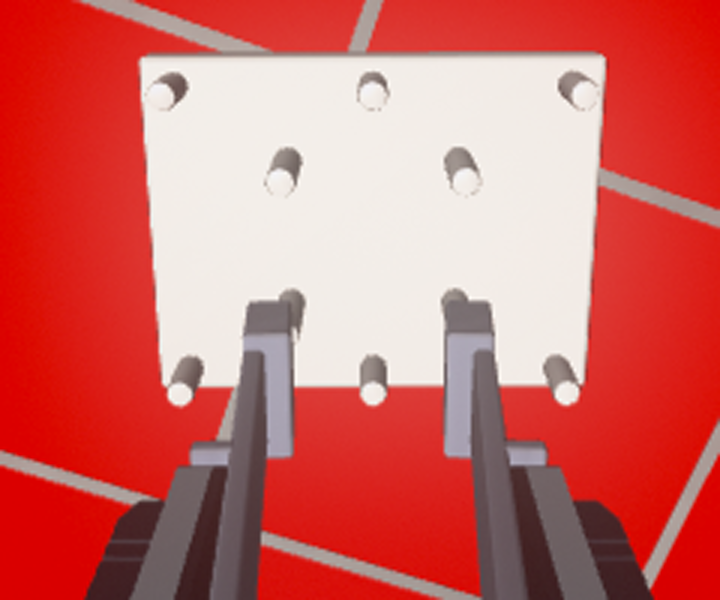

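Tips are aligned with the rack pegs: tip middle at column 369, peg middle at 372. Lowering in stages.

```bash
python3 -m jog '[{"xyz":[-0.0007,0.0009,-0.02],"spin":0},{"xyz":[-0.0007,0.0009,-0.04],"spin":0},{"xyz":[-0.0007,0.0009,-0.055],"spin":0},{"xyz":[-0.0007,0.0009,-0.055],"spin":0},{"xyz":[-0.0007,0.0009,-0.055],"spin":0}]'; python3 cap.py w15;  python3 - <<'E'
import cv2
im=cv2.imread("pics/w15.png");cv2.imwrite("pics/w15z.png",cv2.resize(im[100:300,200:440],None,fx=3,fy=3,interpolation=cv2.INTER_CUBIC))
E
```

```text
clock: 18.25
tcp_pos: [0.4596, 0.2462, 0.1171]
tool_rot: [-0.531, 3.096, 0.0]
ft_force: [-0.5, -0.7, -1.7]
grip_width: 0.0412
18.3 [0.46004252 0.24637036 0.11751692] 0.008989282927534682
```

View pics/w15z.png

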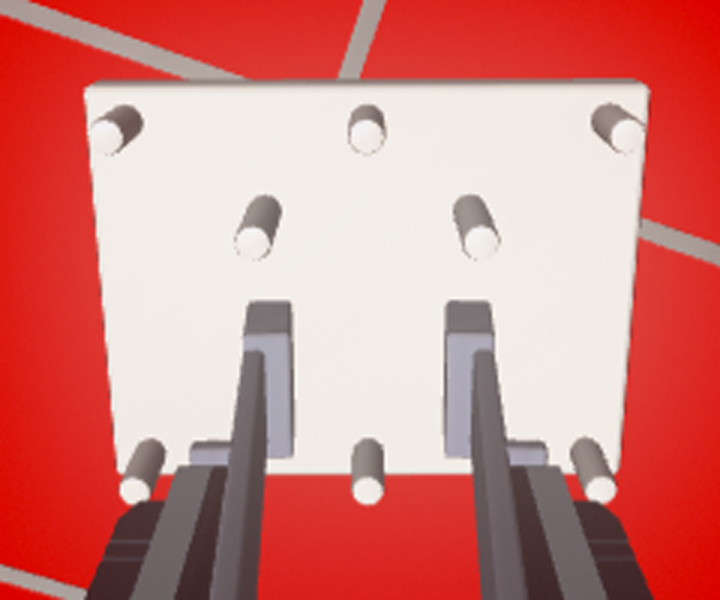

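```bash
python3 -m jog '[{"xyz":[0,-0.0005,-0.012],"spin":0},{"xyz":[0,-0.0005,-0.024],"spin":0},{"xyz":[0,-0.0005,-0.034],"spin":0},{"xyz":[0,-0.0005,-0.038],"spin":0},{"xyz":[0,-0.0005,-0.038],"spin":0},{"xyz":[0,-0.0005,-0.038],"spin":0}]'; python3 -m jog '[{"xyz":[0,0,-0.001],"spin":0},{"xyz":[0,0,-0.001],"spin":0},{"xyz":[0,0,-0.001],"spin":0}]'
```

```text
clock: 18.9
tcp_pos: [0.4592, 0.246, 0.0783]
tool_rot: [0.532, -3.096, -0.0]
ft_force: [-0.3, -0.7, -1.8]
grip_width: 0.0411
clock: 19.2
tcp_pos: [0.4594, 0.246, 0.0776]
tool_rot: [-0.532, 3.096, 0.0]
ft_force: [-0.3, 0.6, -1.3]
grip_width: 0.0409
```

```bash
python3 -m jog '[{"xyz":[0,0,-0.001],"spin":0},{"xyz":[0,0,-0.001],"spin":0},{"xyz":[0,0,-0.001],"spin":0}]'; python3 cap.py w16; python3 - <<'E'
import cv2
im=cv2.imread("pics/w16.png");cv2.imwrite("pics/w16z.png",cv2.resize(im[100:300,200:440],None,fx=3,fy=3,interpolation=cv2.INTER_CUBIC))
E
```

```text
clock: 19.5
tcp_pos: [0.4594, 0.246, 0.0766]
tool_rot: [-0.532, 3.096, 0.0]
ft_force: [0.3, 0.6, -0.6]
grip_width: 0.0411
19.55 [0.45939077 0.24597031 0.07655764] 0.0018718644962957027
```

View pics/w16z.png

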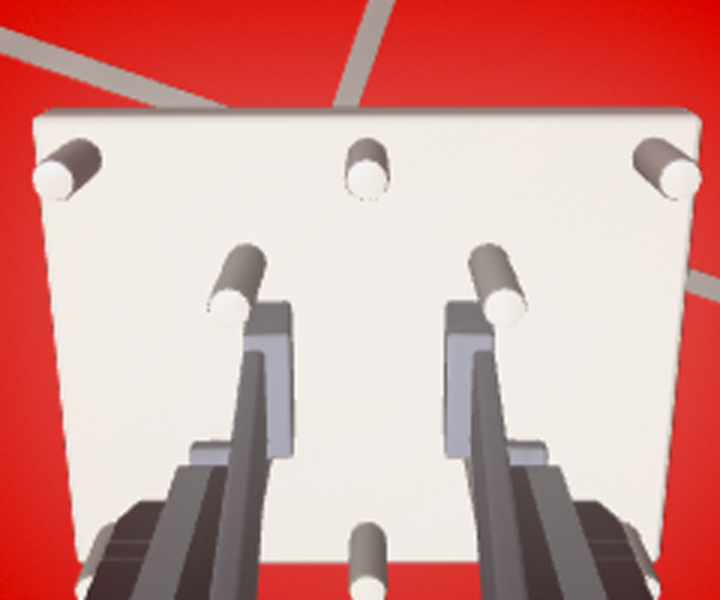

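Seated between the pegs and nearly weightless. I'll lower 0.6 mm more, then open gently.

```bash
python3 -m jog '[{"xyz":[0,0,-0.0006],"spin":0},{"xyz":[0,0,-0.0006],"spin":0},{"xyz":[0,0,-0.0006],"spin":0}]'; python3 -m jog '[{"xyz":[0,0,0],"spin":0},{"xyz":[0,0,0],"spin":0},{"xyz":[0,0,0],"spin":0},{"xyz":[0,0,0],"spin":0}]' 0.42;python3 -m jog '[{"xyz":[0,0,0],"spin":0},{"xyz":[0,0,0],"spin":0},{"xyz":[0,0,0],"spin":0},{"xyz":[0,0,0],"spin":0},{"xyz":[0,0,0],"spin":0},{"xyz":[0,0,0],"spin":0}]' 0;  python3 cap.py w17
```

```text
clock: 19.85
tcp_pos: [0.4597, 0.2461, 0.0765]
tool_rot: [-0.532, 3.095, 0.0]
ft_force: [-1.3, 0.4, 6.1]
grip_width: 0.041
clock: 20.25
tcp_pos: [0.4591, 0.2459, 0.0756]
tool_rot: [0.532, -3.096, -0.0]
ft_force: [-0.0, -0.5, 0.2]
grip_width: 0.0495
clock: 20.85
tcp_pos: [0.4593, 0.2459, 0.0758]
tool_rot: [-0.532, 3.096, 0.0]
ft_force: [0.0, -0.1, 0.3]
grip_width: 0.0856
20.9 [0.45924636 0.24593995 0.07581563] 0.001959361066011444
```

View pics/w17.png

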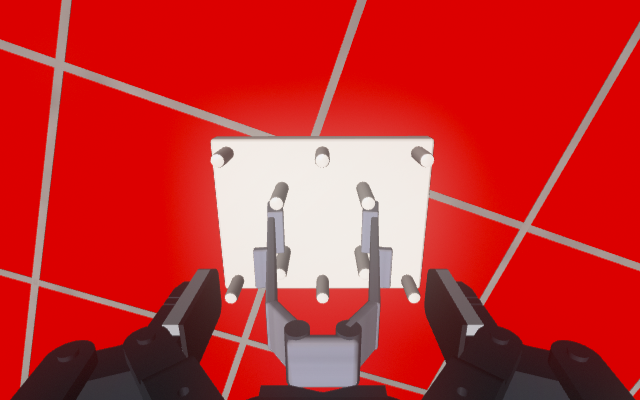

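The tongs stand free and upright between the pegs. I'll rise straight up and make the last check from the fixed cameras.

```bash
python3 -m jog '[{"xyz":[0,0,0.02],"spin":0},{"xyz":[0,0,0.05],"spin":0},{"xyz":[0,0,0.09],"spin":0},{"xyz":[0,0,0.13],"spin":0},{"xyz":[0,0,0.16],"spin":0},{"xyz":[-0.02,0.03,0.18],"spin":0},{"xyz":[-0.05,0.07,0.18],"spin":0},{"xyz":[-0.08,0.11,0.18],"spin":0},{"xyz":[-0.1,0.15,0.18],"spin":0},{"xyz":[-0.1,0.15,0.18],"spin":0},{"xyz":[-0.1,0.15,0.18],"spin":0},{"xyz":[-0.1,0.15,0.18],"spin":0}]'; python3 - <<'E'
from h import *
for n in("scene","top"):
  im=r.capture(n)[:,:,::-1];cv2.imwrite(f"pics/{n}18.png",im)
  z=im[140:270,250:450] if n=="scene" else im[190:300,190:410]
  cv2.imwrite(f"pics/{n}18z.png",cv2.resize(z,None,fx=3.6,fy=3.6,interpolation=cv2.INTER_CUBIC))
E
```

```text
clock: 22.1
tcp_pos: [0.3595, 0.3954, 0.2557]
tool_rot: [0.531, -3.096, 0.001]
ft_force: [0.6, 0.2, -0.6]
grip_width: 0.0854
```

View pics/scene18z.png

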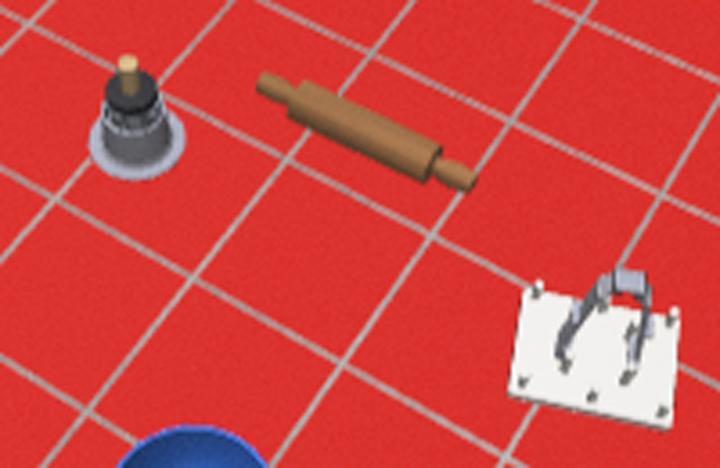

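View pics/top18.png

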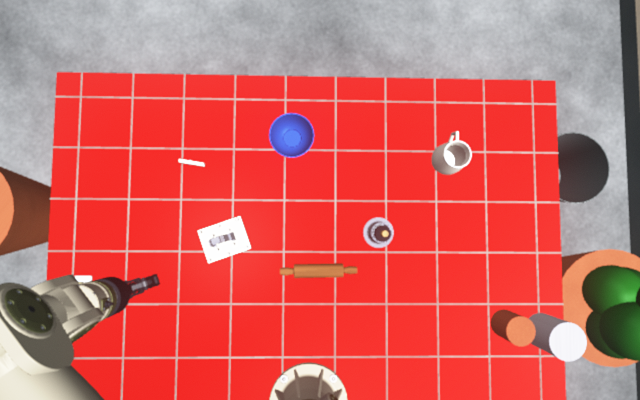

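The scrubber stands upright in the well with its knob at (385,233) in the top view. The tongs are back in the rack, and the bowl, jug, rolling pin and clip are at the same pixels as at the start.

```bash
python3 -c "
from bench import r
print(r.hand_in(), r.get_state()['clock'])"
```

```text
the job is handed in; nothing more can be done
the job is handed in; nothing more can be done
```

The job is done and handed in at about 22 s. I took the tongs from the rack and used them to grip the scrubber by its knob and lift it into the holder's well. I pressed it on the soap plate at about 9.7–10.3 N for about 1.1 s, let go, and stood the tongs back between the rack pegs. The fingers never touched the scrubber.

- **Last checks:** the scene and top views show the scrubber upright in the well and the tongs upright between the pegs. The bowl, jug, rolling pin and clip are where they started, and the robot is touching nothing.
- **Press force:** the figure is the wrist reading of 6.9–7.7 N plus about 2.6 N measured before contact. Single readings are noisy by roughly 0.5 N; none came near the 14 N limit.
- **Soap plate:** contact was felt with its top about 36–37 mm up, matching the 36 mm from the images.
- **Disagreements:** the fixed cameras put the holder about 5 mm away from where the wrist camera did. I used the wrist value and nudged by 1 mm at the rim. The tongs' cap measured 128 mm high where about 132 mm was expected, which did not affect the grasp.
- **Refused move:** one jog call was refused because the spin values were missing. I resent it, and nothing moved in between.

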